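Shut off the outer flame ring at the concentric hob control

ROBOT

A 6-joint arm with a two-finger parallel gripper is mounted at the origin on the work surface. World frame = base frame: x ahead of the robot, y to its left, z up, the work surface at z = 0. Lengths are in m, angles in rad, forces in N, time in s.
With the tool pointing down it reaches from about 0.3 to 0.75 m from the base axis. Payload 8.5 kg.
Tool frame: the origin (TCP) lies at the very end of the fingers, on their centre line; the grasp point (between the pads) lies manip.tcp_to_grasp behind it (manip.tcp_to_grasp is the distance from the TCP to the grasp point, in m); z points along the fingers, y is the direction in which the jaws open and shut (so a half turn about z gives the same grasp; the last joint's range is limited). The gripper opens to 88 mm and grips with 3 to 60 N. Pads are 18 mm wide; open, the fingers measure 123 mm over their backs; the gripper's body (75 mm by 187 mm) begins 45 mm behind the grasp point.
Start: joints at [0.892, 0.381, 1.297, -0, 1.464, -0.215], TCP at [0.246, 0.492, 0.239] pointing down, gripper open.
Joint ranges: [-3.11, 3.11], [-0.89, 2.33], [0.22, 2.48], [-1.42, 4.56], [0.17, 2.85], [-2.88, 2.88]. Speed limits (rad/s): [2.39, 2.39, 3.14, 3.14, 3.14, 3.14].

INTERFACE

Orientations are given as a unit quaternion [x, y, z, w].
In Python, from station import manip, kin, cams, order gives the robot as it stands. The module is installed in compiled form; this text tells all that it offers. Calls block until the motion is done:
- manip.goto(position, orientation): joint-space move of the TCP to a pose.
- manip.move_l(position, attitude=None, vel=0.15): straight line of the TCP; attitude=None keeps the orientation; vel is the mean speed in m/s.
- manip.movej(angles): joint-space move.
- manip.command_gripper(opening): finger opening in m; the grip force is fixed at half the most; returns when the fingers have stopped.
- manip.hold(seconds).
- kin.solve_ik(position, orientation): joint angles nearest the present ones, or None.
- manip.read_state(): the state.
- cams.snapshot(name): name is "side" or "top" or "wrist"; returns the picture (384x512x3 uint8, red, green, blue); there is no depth.
- cams.camera_info(name): a dict with "vertical_fov" (degrees; the focal length in pixels is half the picture's height over the tangent of half this angle, whatever the lens; pixels are square), "cx", "cy" (the principal point, pixels), "distortion" ([k1, k2, p1, p2, k3] as OpenCV has them; the pictures are not rectified), "cam_to_world" (4x4, takes a point from camera to world coordinates). Camera axes: x right, y down, z forward; pixel columns grow to the right and rows downward; lengths in m; the calibration is good to about 2 mm. A picture is of the moment at which its call begins: read the wrist's pose just before it. camera_info takes no time and is no camera call; for the wrist camera it gives the pose at the moment of the call.
A pose or a line that the arm cannot do raises manip.PlanningError and nothing moves.
- order.job_done(): hands the job in, once; it reports no verdict.
The state is a dict: "time_s": time; "qpos": joint angles; "joint_velocities": joint speeds; "tau": joint torques, N m; "position": TCP position; "tool_rot": TCP orientation; "ft_force": force on the tool from outside, world axes, zero at the start; "wrist_torque": the same for the moment, N m; "width": finger opening in m.
Only numpy, scipy, OpenCV 4.12 (cv2) and the standard library are available. Lean on these libraries where they do the work, as an engineer would, in place of code of your own. Each camera call takes 0.05 s, during which the arm holds its last target. There are 200 camera calls.

TASK

The tea has boiled: on the table gas hob, shut off the outer flame ring by turning the wide outer collar of the double control clockwise, pressing it down to get it past its safety catch, on until you feel its OFF stop, and let it spring back up locked there. Do not force the collar against catch, stop or seat, do not disturb the small inner knob that sets the simmer flame, and leave everything else standing as it is.

Things in the scene. Friction and masses are not known exactly. Their poses are not given: they have to be found in the camera images.
- hob: steel table gas hob, fixed, 300 x 420 mm, flat top plate 55 mm above the ledge; origin under its centre, x towards its back (away from the robot at yaw 0), y to the left, z up. A dual-ring burner with pan support is on its left half, the double control (collar and inner knob on one upright axis) on its right half near the front, nothing else within 60 mm of the collar
- control_axis (a point): fixed point where the axis of the double control meets the top plate. Above it: a steel bonnet 40 mm across up to 17 mm, the collar from 22 to 44 mm, the inner knob from 45.5 to 62 mm. Catch, stop and bonnet act hard on the collar (catch and stop on a tooth at 22 mm radius) and must never bear more than 25 N (0.55 N m for a twist)
- collar_centre (a point): the outer collar: black fluted plastic ring, 56 mm across, 22 mm high, to be gripped across any diameter; the point is on its axis, half-way up, and sinks with it. Its underside is 22 mm above the top plate, so fingertips may reach below it
- press (a joint): how far the collar is pressed down, m: 0 at rest, 0.005 hard on the bonnet. A spring lifts it: 4 N to start it, then 2 N per mm. From 3.5 mm it passes under the catch, so 11 to 13 N is right
- dial (a joint): turn of the collar, rad, counterclockwise from above; at 0 the white line on its top looks to hob -x. It starts open, 1.0 to 1.24. The OFF stop differs from valve to valve: between -0.24 and 0.24. A catch 0.72 short of the stop blocks it unless pressed; under the catch it cannot rise, and only within 0.07 of the stop it springs up, locked. Friction 0.06 N m, more under the catch
- inner_mark (a point): end of the dark pointer line on the inner knob, 12 mm from the control axis, on top. The inner knob is of bare metal, 27 mm across with a bar grip 8 mm wide, sits on its own spindle just above the collar (45.5 to 62 mm above the top plate), and turns at a touch (0.012 N m). It neither turns nor sinks with the collar
- teapot_centre (a point): bystander: white ceramic teapot with steel lid, 132 mm across, 126 mm high, on the pan support 95 mm above the ledge; point on its axis 50 mm above its base
- bowls_centre (a point): bystander: three nested orange melamine bowls, 160 mm across, on the ledge; point 30 mm up
- cup_a_centre (a point): bystander: small glass cup, 68 mm across, 72 mm high, on the ledge right of the hob; point half-way up
- cup_b_centre (a point): bystander: the other glass cup, same size; point half-way up
- coaster_centre (a point): bystander: round wooden coaster, 96 mm across, 9 mm thick; its centre
- spoon_grip (a point): bystander: steel spoon 160 mm long on the ledge; point on its handle
- caddy_centre (a point): bystander: dark round tea tin, 72 mm across, 110 mm high; its centre

How it is judged:
On the way:
1. the collar is held pressed and has been turned clockwise past its catch (value of joint press above 0.002 m and value of joint dial below 0.46 rad), for 0.05 s.
At the end, for the whole second after the job is handed in: The collar is in OFF (dial below 0.4 rad), sprung up again (pressed in less than 1 mm), which it can do only when locked at its stop, and at rest; the inner knob's mark is within 2 mm, and teapot, bowls, cups, coaster, spoon and tea tin within 15 mm, of where they were (value of joint dial below 0.4 rad and value of joint press below 0.001 m and velocity of joint dial below 0.05 rad/s and distance of inner_mark from where it was at the start of the episode below 0.002 m and distance of each of teapot_centre, bowls_centre, cup_a_centre, cup_b_centre, coaster_centre, spoon_grip, caddy_centre from where it was at the start of the episode below 0.015 m); the robot touches nothing.
It fails at once if the collar is forced: it bears with more than 25 N on its catch, its stop or the bonnet under it (contact force between dial and hob above 25 N).
It fails at once if the inner knob is turned: its mark moves more than 2 mm (distance of inner_mark from where it was at the start of the episode above 0.002 m).
It fails at once if a bystander is shifted by more than 15 mm (distance of any of teapot_centre, bowls_centre, cup_a_centre, cup_b_centre, coaster_centre, spoon_grip, caddy_centre from where it was at the start of the episode above 0.015 m).
It also fails if it takes over 67 s, if anything falls off the work surface, if the arm or the gripper's body presses on something with over 40 N, if the wrist force passes 120 N, or if a joint passes its speed limit or range.

## Working session

There is one attempt and no reset: what is moved stays moved. The work goes in short steps, each a Python script; the robot and the scene stay as the last script left them, time stands still between calls to the robot, and variables do not carry over. Pictures are saved under pics/ and viewed, about 8 in all and at most 12, crops included, and the job is handed in when it is done.

```bash
ls; mkdir -p pics; python3 - <<'E'
from station import manip,kin,cams
import cv2,numpy as np
np.set_printoptions(precision=4,suppress=True)
s=manip.read_state();print(s)
print(manip.tcp_to_grasp)
for n in("top","side"):
    i=cams.camera_info(n);print(n,i)
    cv2.imwrite(f"pics/{n}0.png",cams.snapshot(n)[:,:,::-1])
E
```

```text
pics
{'time_s': 0.0, 'qpos': array([ 0.8917,  0.3812,  1.2982, -0.    ,  1.4636, -0.2153]), 'joint_velocities': array([-0.001 ,  0.0008, -0.0012, -0.0014,  0.0004,  0.0011]), 'tau': array([  0.    , -43.7933, -22.4559,   0.0713,   0.0353,  -0.0002]), 'position': array([0.2459, 0.4917, 0.2382]), 'tool_rot': array([ 0.2298,  0.9732, -0.0006, -0.0003]), 'ft_force': array([-0.3545, -0.5389,  0.0194]), 'wrist_torque': array([-0.0194, -0.0175,  0.0542]), 'width': 0.0879828485452812}
0.0187
top {'vertical_fov': 55.80598322624683, 'cx': 254.81527912822034, 'cy': 194.66423277246872, 'distortion': array([-0.0717,  0.    ,  0.    ,  0.    ,  0.    ]), 'cam_to_world': array([[ 0.0114, -0.9851,  0.1716,  0.2912],
       [-0.9999, -0.0111,  0.0028,  0.0173],
       [-0.0008, -0.1717, -0.9852,  1.2104],
       [ 0.    ,  0.    ,  0.    ,  1.    ]])}
side {'vertical_fov': 46.45192016039604, 'cx': 250.8363995096969, 'cy': 185.65800804242915, 'distortion': array([-0.1156,  0.    ,  0.    ,  0.    ,  0.    ]), 'cam_to_world': array([[ 0.8963, -0.2469,  0.3683, -0.1187],
       [-0.4428, -0.4537,  0.7733, -1.2241],
       [-0.0238, -0.8562, -0.516 ,  0.9611],
       [ 0.    ,  0.    ,  0.    ,  1.    ]])}
```

View pics/top0.png

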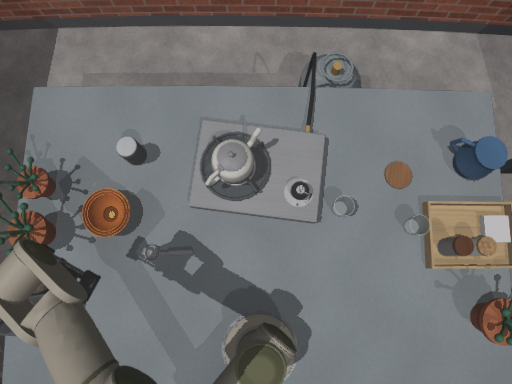

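View pics/side0.png

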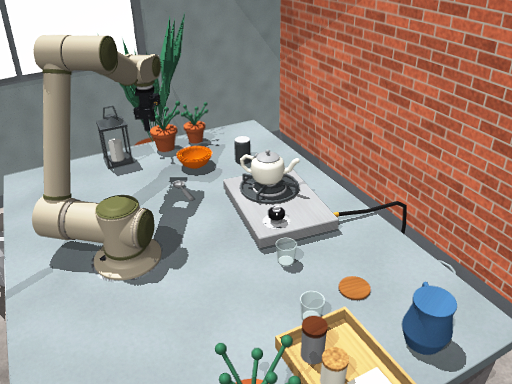

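The top view shows the control at about (299,191), the teapot at (233,163), a cup at (344,205), and hob corners at (202,120), (327,138), (318,221) and (191,206). Next I'll cast rays.

```bash
cat > h.py <<'E'
import numpy as np,cv2
from station import manip,kin,cams,order
from scipy.spatial.transform import Rotation as R
np.set_printoptions(precision=4,suppress=True)
def K(i):
    f=192/np.tan(np.radians(i["vertical_fov"]/2));return np.array([[f,0,i["cx"]],[0,f,i["cy"]],[0,0,1.]])
def ray(i,px,z):
    """pixels -> world points on the plane z"""
    u=cv2.undistortPoints(np.array(px,float).reshape(-1,1,2),K(i),i["distortion"])[:,0]
    T=i["cam_to_world"];d=np.c_[u,np.ones(len(u))]@T[:3,:3].T;o=T[:3,3]
    return o+d*((z-o[2])/d[:,2])[:,None]
def proj(i,P):
    T=np.linalg.inv(i["cam_to_world"]);return cv2.projectPoints(np.array(P,float).reshape(-1,1,3),cv2.Rodrigues(T[:3,:3])[0],T[:3,3],K(i),i["distortion"])[0][:,0]
def down(yaw):
    """tool down, tool y (jaw) axis at world angle yaw+90deg: rot z by yaw after flip about x"""
    return (R.from_euler('z',yaw)*R.from_euler('x',np.pi)).as_quat()
E
python3 - <<'E'
from h import *
i=cams.camera_info("top")
c=ray(i,[(202,120),(327,138),(318,221),(191,206)],.055);print(c,c.mean(0))
print([np.linalg.norm(c[k]-c[k-1]) for k in range(4)])
print("yaw",np.arctan2(*((c[0]-c[3])[[1,0]])),np.arctan2(*((c[1]-c[2])[[1,0]])), np.arctan2(*((c[0]-c[1])[[1,0]]))-np.pi/2)
print("ctl",ray(i,[(299,191)],.1), "cup",ray(i,[(344,205)],.036),"pot",ray(i,[(233,160)],.2))
j=cams.camera_info("side");print("ctl side",ray(j,[(277,213)],.11))
s=manip.read_state();w=cams.camera_info("wrist");print({k:w[k] for k in w if k!="cam_to_world"})
T=np.linalg.inv(np.r_[np.c_[R.from_quat(s["tool_rot"]).as_matrix(),s["position"]],[[0,0,0,1]]])@w["cam_to_world"];print(T)
E
```

```text
[[ 0.746   0.2015  0.055 ]
 [ 0.6873 -0.2184  0.055 ]
 [ 0.4092 -0.1828  0.055 ]
 [ 0.4531  0.2259  0.055 ]] [0.5739 0.0065 0.055 ]
[np.float64(0.293952641725405), np.float64(0.4239940634130287), np.float64(0.2804403323301489), np.float64(0.41100378671477017)]
yaw -0.08306737470927715 -0.12747536452886807 -0.13878600477684389
ctl [[ 0.4978 -0.1172  0.1   ]] cup [[ 0.4646 -0.2728  0.036 ]] pot [[0.5678 0.0841 0.2   ]]
ctl side [[ 0.4873 -0.1491  0.11  ]]
{'vertical_fov': 58.929046883600115, 'cx': 260.1125816313862, 'cy': 187.77417567675457, 'distortion': array([-0.0417,  0.    ,  0.    ,  0.    ,  0.    ])}
[[ 0.0001 -0.9621 -0.2726  0.0709]
 [ 1.      0.0003 -0.0008  0.0006]
 [ 0.0008 -0.2726  0.9621 -0.147 ]
 [ 0.      0.      0.      1.    ]]
```

```bash
python3 - <<'E'
from h import *
p=manip.read_state()["position"]
manip.move_l([p[0],p[1],.36],vel=.25)
c=np.array([.497,-.125])
manip.goto([*c,.36],down(2.6))
for k,(y,z) in enumerate([(2.6,.22),(2.6-np.pi,.22)]):
    manip.goto([*c,z],down(y))
    manip.hold(.3)
    s=manip.read_state();i=cams.camera_info("wrist");im=cams.snapshot("wrist")
    cv2.imwrite(f"pics/w{k}.png",im[:,:,::-1]);np.savez(f"w{k}.npz",**i)
    print(s["time_s"],s["position"],s["qpos"],s["ft_force"],s["wrist_torque"])
a,b=[cv2.imread(f"pics/w{k}.png") for k in(0,1)]
cv2.imwrite("pics/wab.png",np.vstack([a,b])[:, :])
cv2.imwrite("pics/wab.png",cv2.resize(np.hstack([a,b]),(800,300)))
E
```

```text
4.0167 [ 0.4974 -0.1252  0.221 ] [-0.4777  0.3292  1.4313 -0.      1.3791 -1.5069] [-0.4543  0.7025 -1.2608] [-0.0515  0.0403  0.0077]
7.0167 [ 0.497 -0.125  0.22 ] [-0.4777  0.3302  1.4328  0.      1.3786  1.6346] [ 0.3471  0.7084 -0.0138] [ 0.0608  0.1802 -0.0525]
```

View pics/wab.png

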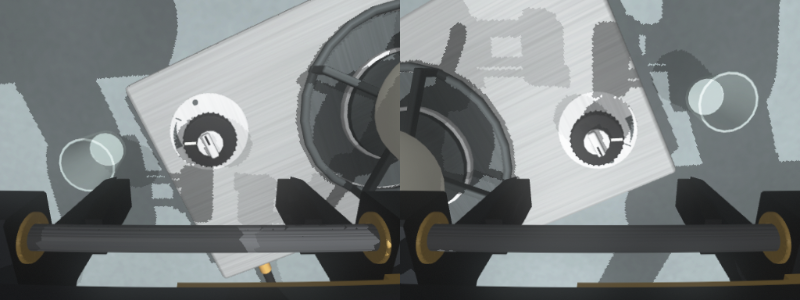

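The wrist views show the collar (black ring, white line pointing left) at about (269,182) in w0 and (256,179) in w1, on a white dial plate. The knob is bright in the middle. I'll segment the dark ring in both opposed views, so that tilt and calibration bias cancel.

```bash
python3 - <<'E'
from h import *
C=[];out=[]
for k,g in((0,(269,184)),(1,(256,181))):
    i=dict(np.load(f"w{k}.npz"));im=cv2.imread(f"pics/w{k}.png");m=(im.max(2)<75).astype(np.uint8)
    roi=np.zeros_like(m);cv2.circle(roi,g,52,1,-1);m&=roi
    m=cv2.morphologyEx(m,cv2.MORPH_OPEN,np.ones((3,3)))
    cs=cv2.findContours(m,cv2.RETR_EXTERNAL,cv2.CHAIN_APPROX_NONE)[0];c=max(cs,key=cv2.contourArea);h=cv2.convexHull(c)
    P=ray(i,h[:,0],.099)[:,:2].astype(np.float32)
    (e,ax,an)=cv2.fitEllipse(cv2.convexHull(P)*1000) if 1 else 0
    print(k,cv2.contourArea(h),"ellipse mm",e,ax,an,"minencl",cv2.minEnclosingCircle(P*1000), "n",len(cs))
    C.append(np.array(cv2.minEnclosingCircle(P)[0]));
    # knob: bright blob within
    v=im.copy();cv2.drawContours(v,[h],-1,(0,0,255),1);
    x,y=g;out.append(cv2.resize(v[y-65:y+65,x-65:x+65],(400,400),interpolation=cv2.INTER_CUBIC))
    c0=i["cam_to_world"][:2,3];print("cam",c0)
print("centre",np.mean(C,0),(C[0]-C[1])*1000)
cv2.imwrite("pics/crop.png",np.hstack(out))
E
```

```text
0 1513.0 ellipse mm (509.620361328125, -124.34654998779297) (32.05012130737305, 51.937530517578125) 148.58425903320312 minencl ((506.93585205078125, -122.86383056640625), 26.473464965820312) n 6
cam [ 0.4366 -0.088 ]
1 435.0 ellipse mm (513.9524536132812, -133.92385864257812) (20.50469970703125, 37.32318878173828) 130.21827697753906 minencl ((514.6031494140625, -135.2638702392578), 19.021015167236328) n 4
cam [ 0.5573 -0.1606]
centre [ 0.5108 -0.1291] [-7.6673 12.4   ]
```

View pics/crop.png

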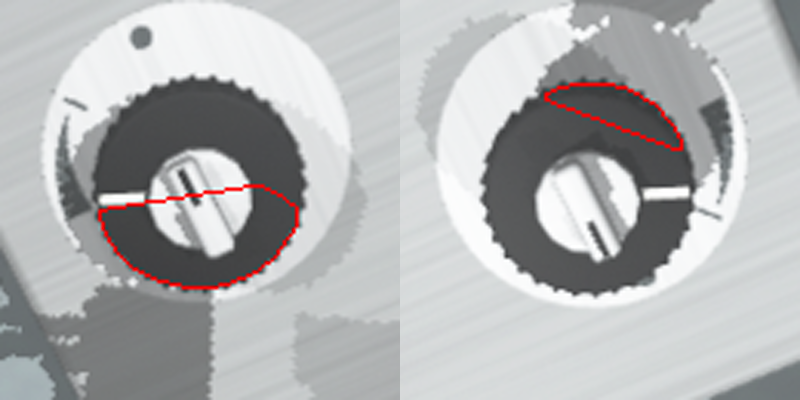

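The crop shows the ring clearly: in w0 its centre is near crop (200,183) with radius about 104, and the mask threshold was too low. I'll raise it and take the hull of all the pieces.

```bash
python3 - <<'E'
from h import *
C=[];out=[]
for k,g in((0,(269,179)),(1,(254,180))):
    i=dict(np.load(f"w{k}.npz"));im=cv2.imread(f"pics/w{k}.png");x,y=g
    print("grey profile",im[y-20,x-45:x+46:6].max(1))
    m=(im.max(2)<92).astype(np.uint8)
    roi=np.zeros_like(m);cv2.circle(roi,g,40,1,-1);m&=roi
    m=cv2.morphologyEx(m,cv2.MORPH_OPEN,np.ones((5,5)))
    h=cv2.convexHull(cv2.findNonZero(m))
    P=ray(i,h[:,0],.099)[:,:2].astype(np.float32)*1000
    Q=P-P.mean(0);d=i["cam_to_world"][:2,3]*1000-P.mean(0);d/=np.linalg.norm(d);t=np.array([-d[1],d[0]])
    a,b=P@d,P@t
    c=(a.min()+28)*d+(b.min()+b.max())/2*t
    print(k,"lat width",np.ptp(b),"depth",np.ptp(a),"ell",cv2.fitEllipse(P),"c",c); C.append(c)
    v=im.copy();cv2.drawContours(v,[h],-1,(0,0,255),1);
    # white line: bright in annulus on collar top
    pc=proj(i,[[*c/1000,.099]])[0]
    G=np.array([[*(np.array(c)/1000+r*np.array([np.cos(f),np.sin(f)])),.099] for f in np.arange(0,2*np.pi,.01) for r in(.021,.023,.025)])
    q=np.rint(proj(i,G)).astype(int);val=im[q[:,1],q[:,0]].max(1).reshape(-1,3).mean(1)
    w=np.clip(val-120,0,None);f=np.arange(0,2*np.pi,.01);print("line ang",np.angle((w*np.exp(1j*f)).sum()),(val>120).sum())
    out.append(cv2.resize(v[y-65:y+65,x-65:x+65],(400,400),interpolation=cv2.INTER_CUBIC))
print("centre",np.mean(C,0),C[0]-C[1])
cv2.imwrite("pics/crop2.png",np.hstack(out))
E
```

```text
grey profile [183 243 186  75  76  77  78  77  78  78  78  79 127 224 240 244]
0 lat width 54.19364535073055 depth 56.828692784617544 ell ((499.5948181152344, -118.67721557617188), (55.52312088012695, 57.588226318359375), 61.72241973876953) c [ 499.8702 -118.7075]
line ang -1.9842948367549578 16
grey profile [242 239 219  86  82  81  81  77  77  75  75  75  62 163  87 227]
1 lat width 52.93110383403487 depth 56.74382278036853 ell ((502.1897888183594, -120.43270874023438), (53.96577453613281, 58.303462982177734), 60.68241882324219) c [ 501.8551 -119.9669]
line ang -2.123365623623255 15
centre [ 500.8626 -119.3372] [-1.9848  1.2594]
```

View pics/crop2.png

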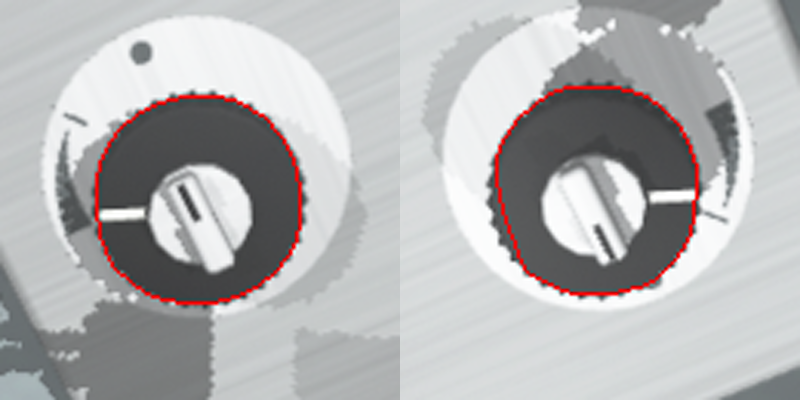

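Centre is about (0.501, -0.119). The two views agree within 2.6 mm, as expected from the ±2 mm calibration, and the ring width is about 55 mm. The line angle gives a dial of about 1.2, inside its range. Next: approach, grip and read the forces.

```bash
cat >> h.py <<'E'
def ft(n=5):
    a=[]
    for _ in range(n): manip.hold(.02); s=manip.read_state(); a.append(np.r_[s["ft_force"],s["wrist_torque"]])
    return np.mean(a,0)
def yaw_now():
    q=manip.read_state()["tool_rot"];return 2*np.arctan2(q[1],q[0])
E
python3 - <<'E'
from h import *
c=[.5012,-.1189]
manip.goto([*c,.2],down(1.7))
manip.move_l([*c,.12],vel=.12);manip.move_l([*c,.0693],vel=.06)
manip.hold(.3);b=ft(10);np.save("base.npy",b);print("base",b)
manip.command_gripper(.075);print(ft()-b)
manip.command_gripper(.066);print(ft()-b)
manip.command_gripper(.050)
s=manip.read_state();print(s["time_s"],s["position"],s["width"],yaw_now(),ft()-b)
cv2.imwrite("pics/grip.png",cams.snapshot("wrist")[:,:,::-1])
E
```

```text
base [-0.3409 -0.2119  0.0543 -0.0646  0.0506 -0.0027]
[ 0.7262  0.2722 -0.018   0.0091  0.0002 -0.0018]
[ 0.523   0.2765 -0.0815  0.0031 -0.01   -0.0004]
12.4917 [ 0.5015 -0.1189  0.0693] 0.05537599876878029 1.6999825756168563 [ 3.161   1.1476 -1.0665  0.1515 -0.3861  0.0199]
```

Gripped: width 55.4 mm, lateral load only about 3 N. Next, press in small steps to about 12 N.

```bash
python3 - <<'E'
from h import *
b=np.load("base.npy");p=np.array([.5018,-.1188,.0693])
manip.move_l(p,vel=.01);print(ft()-b)
z=p[2]
while z>.0693-.0065:
    z-=.0005;manip.move_l([p[0],p[1],z],vel=.01);f=ft(3)-b;s=manip.read_state();print(round(z*1e3,2),s["position"]*1e3,f[:3],f[5])
    if f[2]>11.6 or s["position"][2]<.0693-.0046: break
np.save("p.npy",[p[0],p[1],z]);print(manip.read_state()["time_s"])
E
```

```text
[-0.9487 -0.0189  1.1665 -0.0742  0.1568  0.0086]
68.8 [ 501.5792 -118.8597   68.8851] [-2.6998 -0.6607  3.9767] 0.0007736835736666294
68.3 [ 501.5986 -118.8326   68.312 ] [-3.6153 -1.6352  4.5586] 0.02674042290077792
67.8 [ 501.5895 -118.8367   67.8613] [-4.3607 -1.2097  6.0298] 0.024393986561325628
67.3 [ 501.6085 -118.8504   67.4308] [-4.8461 -0.7003  6.3921] 0.016302190844287787
66.8 [ 501.6282 -118.8584   67.0249] [-4.9583 -1.0423  7.4741] -0.057353365934183345
66.3 [ 501.6181 -118.8422   66.5993] [-5.1522 -0.6569  8.659 ] -0.009262183640358461
65.8 [ 501.6208 -118.8541   66.162 ] [-5.2047 -0.8345  8.6989] 0.025265142396032718
65.3 [ 501.6263 -118.8135   65.724 ] [-5.6366 -0.8492  9.6624] 0.028637911635259822
64.8 [ 501.6311 -118.8658   65.3033] [-5.9263 -0.9345 10.8589] -0.014109090436554596
64.3 [ 501.64   -118.8573   64.8858] [-6.0762 -0.4557 11.3532] 0.013743241979303685
63.8 [ 501.6404 -118.8435   64.4614] [-6.5639 -0.3551 12.6093] -0.0018641735777228216
16.2583
```

```bash
cat > turn.py <<'E'
from h import *
def turn(y,yend,step,tlim,tmax):
    """clockwise in small steps at held press; ends at torque limit"""
    b=np.load("base.npy");p=np.load("p.npy");t0=manip.read_state()["time_s"];n=0
    while y>yend and manip.read_state()["time_s"]-t0<tmax:
        y-=step;manip.move_l(p,down(y),vel=.03);f=ft(3)-b;s=manip.read_state();n+=1
        if n%4==1 or abs(f[5])>tlim: print(round(y,3),round(yaw_now(),4),round(s["time_s"],2),f[:3],round(f[5],3),round(s["width"]*1e3,2),s["position"][2])
        if abs(f[5])>tlim or np.hypot(*f[:2])>14 or not 8<f[2]<17: print("STOP",f);break
        if f[2]<11.4:p[2]-=.0002
        if f[2]>13:p[2]+=.0002
    np.save("p.npy",p);return y
E
python3 - <<'E'
from turn import *
p=np.load("p.npy");p[0]=.5014;np.save("p.npy",p)
turn(1.7,1.7-.17,.03,.22,6)
E
```

```text
1.67 1.6699 16.56 [-4.345  -0.1611 12.0864] -0.067 54.69 0.06458163917293092
1.55 1.5499 17.76 [-3.6284  0.5255 12.0397] -0.03 54.86 0.0646006044801659
```

```bash
python3 - <<'E'
from turn import *
y=turn(1.52,1.7-.86,.03,.2,15);print(y,manip.read_state()["time_s"])
E
```

```text
1.49 1.4899 18.36 [-3.7539 -0.0397 11.9441] -0.044 55.17 0.06461200960290549
1.37 1.3698 19.56 [-3.5419  0.4331 11.7409] -0.048 55.01 0.0646465491787967
1.25 1.2498 20.76 [-3.4964  0.0057 11.9945] -0.07 55.06 0.0645253915202591
1.13 1.1298 21.96 [-3.2215  0.3749 11.79  ] -0.071 54.97 0.06453613020752953
1.01 1.0098 23.16 [-2.5382 -0.0146 11.9613] -0.076 55.36 0.06455616144564523
0.89 0.8898 24.36 [-2.8425 -0.5386 11.5661] -0.079 54.84 0.064593541483794
0.8299999999999994 24.9583
```

```bash
python3 - <<'E'
from turn import *
y=turn(.83,1.7-1.56,.015,.19,20);print(y,yaw_now(),manip.read_state()["time_s"])
b=np.load("base.npy");print(ft(8)-b)
cv2.imwrite("pics/stop.png",cams.snapshot("wrist")[:,:,::-1])
E
```

```text
0.815 0.8148 25.26 [-2.3884 -0.3012 12.2933] 0.004 55.31 0.06458644167806676
0.755 0.7549 26.46 [-2.1393 -0.598  12.0544] 0.006 55.25 0.06462486387332134
0.695 0.6949 27.66 [-2.3117 -0.5682 12.0654] -0.001 55.18 0.06464917336686916
0.635 0.6349 28.86 [-1.6895 -0.4304 12.2273] -0.016 54.8 0.06465863548158754
0.575 0.5749 30.06 [-1.7826 -1.1467 12.1681] -0.033 55.09 0.0646668952009229
0.515 0.5149 31.26 [-2.1269 -1.0986 12.104 ] -0.024 55.04 0.0646828404847939
0.455 0.4548 32.46 [-1.833  -1.5929 12.1037] -0.009 54.93 0.06469344791979637
0.395 0.3949 33.66 [-1.6075 -1.6115 12.2311] -0.008 55.19 0.06471731473306337
0.335 0.3354 34.86 [-2.1665 -2.4129 12.0708] 0.219 55.37 0.064718082586826
STOP [-2.1665 -2.4129 12.0708 -0.2523  0.5158  0.2186]
0.3349999999999995 0.33535825657618185 34.8583
[-1.9681 -2.4511 12.041  -0.2459  0.5186  0.2123]
```

View pics/stop.png

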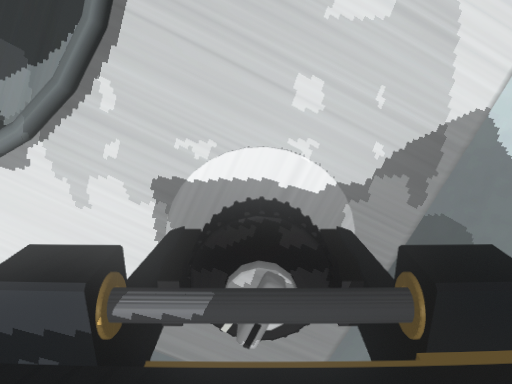

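Stop felt: the torque jumped from about 0 to 0.22 N m after a 1.365 rad turn (dial about -0.15, inside the given range). Now I'll ease off slightly and let the collar rise under force watch.

```bash
python3 - <<'E'
from h import *
b=np.load("base.npy");p=np.load("p.npy");y=.340
manip.move_l(p,down(y),vel=.03);print(ft()-b)
while p[2]<.0692:
    p[2]=min(p[2]+.0007,.0692);manip.move_l(p,vel=.01);f=ft(4)-b;print(round(p[2]*1e3,2),f[:3],f[5])
    if f[2]<1: break
np.save("p.npy",p);print(manip.read_state()["position"],manip.read_state()["time_s"])
E
```

```text
[-1.6321 -2.2507 11.933  -0.2305  0.4898  0.1579]
64.3 [-0.9899 -2.159   9.8938] 0.1275277847214984
65.0 [-1.124  -2.6927  8.7641] 0.11716223310395375
65.7 [-0.3506 -2.8303  6.8247] 0.16846050531915113
66.4 [ 0.306  -3.3204  6.0185] 0.15580912091545568
67.1 [ 2.5499 -4.9194  4.5898] 0.16243690785132486
67.8 [ 2.84   -4.4637  4.6521] 0.13695955156313283
68.5 [ 2.5217 -4.9226  3.0472] 0.13724917264682254
69.2 [ 3.9461 -5.486   1.5577] 0.13610895878921417
[ 0.5024 -0.1195  0.0693] 37.9083
```

The force fell smoothly along the spring curve, so the catch isn't holding the collar. Release and retreat, then look.

```bash
python3 - <<'E'
from h import *
p=np.load("p.npy")
manip.command_gripper(.066);manip.command_gripper(.088)
manip.move_l([p[0],p[1],.13],vel=.05);c=[.497,-.125]
manip.goto([*c,.22],down(2.6));manip.hold(.3)
i=cams.camera_info("wrist");im=cams.snapshot("wrist");np.savez("w2.npz",**i);cv2.imwrite("pics/w2.png",im[:,:,::-1])
cv2.imwrite("pics/top2.png",cams.snapshot("top")[:,:,::-1])
x,y=269,179;a=cv2.imread("pics/w0.png")
f=lambda m:cv2.resize(m[y-65:y+65,x-65:x+65],(400,400),interpolation=cv2.INTER_CUBIC)
cv2.imwrite("pics/cmp.png",np.hstack([f(a),f(im[:,:,::-1])]))
s=manip.read_state();print(s["time_s"],s["ft_force"],s["position"])
E
```

```text
42.5083 [ 0.2911 -0.194   0.1203] [ 0.497 -0.125  0.22 ]
```

View pics/cmp.png

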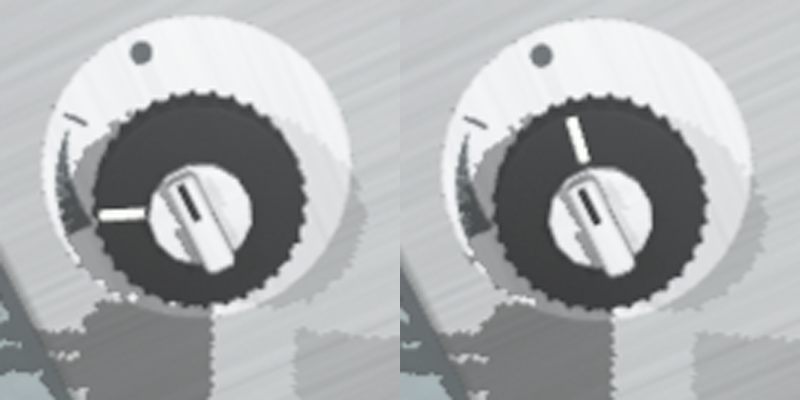

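View pics/top2.png

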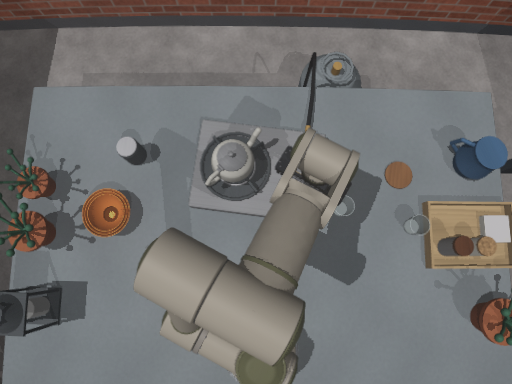

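The comparison shows the white line turned from pointing left to pointing up, towards the dot mark (about 1.35 rad). The knob pointer is unchanged and the ring has the same size and place, so it is back up. In the top view the teapot (233,163), bowls, tin, coaster and cups are where they were. The arm is clear, so I'll hand in.

```bash
python3 -c "
from station import order,manip
order.job_done();print(manip.read_state()['time_s'])"
```

```text
the job is handed in; nothing more can be done
the job is handed in; nothing more can be done
```

The outer ring's collar is turned to OFF and the job was handed in at about 43 s, inside the 67 s limit. No verdict was reported.

**What I did:** I found the control axis with two opposed wrist-camera views. I gripped the collar, pressed it to about 12 N and turned it 1.365 rad clockwise past the catch. At the stop the twist reached 0.22 N m, about 10 N on the tooth. I then let the collar rise under force watch and released it.

**Last checks:**
- **Collar:** the push on the gripper fell smoothly from 12 to 1.6 N as the collar rose, so the catch did not hold it. The final picture shows the white line near the OFF dot mark and the ring the same size as before. I estimate the dial at about -0.15 rad.
- **Inner knob:** its pointer looks unchanged.
- **Bystanders:** the teapot, bowls, cups, coaster and tin look unmoved in the top view. The arm hid part of the area near the control, and I did not check the spoon.

**Disagreements:** the two wrist measurements differed by about 2.6 mm once I allowed by eye for a clipped outline in the second view, so I averaged them. While turning, the twist readings drifted by several hundredths of a N m, with the sign against friction. I therefore took the stop from the clear jump and not from the absolute value.

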